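# Index the swivel board holder towards the smoke absorber and relock it

### The arm

A 6-joint arm with a two-finger parallel gripper is mounted at the origin on the work surface. World frame = base frame: x ahead of the robot, y to its left, z up, the work surface at z = 0. Lengths are in m, angles in rad, forces in N, time in s.
With the tool pointing down it reaches from about 0.15 to 0.775 m from the base axis. Payload 6.1 kg.
Tool frame: the origin (TCP) lies between the finger pads; the fingertips stand 25 mm ahead of it and the grasp point (between the pads) lies 6 mm ahead of it; x points along the fingers, z is the direction in which the jaws open and shut, and the axes are right-handed (so a half turn about x gives the same grasp; the last joint's range is limited). The gripper opens to 85 mm and grips with 20 to 120 N. Pads are 22 mm wide; open, the fingers measure 114 mm over their backs; the gripper's body (76 mm by 85 mm) begins 54 mm behind the grasp point. The pads swing forward as they close: fully open they stand 13 mm farther back than shut.
Start: joints at [1.158, 0.126, -0.04, 1.405, 0, 1.571], TCP at [0.211, 0.481, 0.256] pointing down, gripper open.
Joint ranges: [-2.72, 2.72], [-0.95, 1.95], [-1.27, 1.35], [-1.78, 2.02], [-1.46, 1.47], [-3.14, 3.14]. Speed limits (rad/s): [2.39, 2.39, 3.01, 3.14, 3.14, 3.14].

### API

Orientations are given as a unit quaternion [x, y, z, w].
In Python, from plant import env gives the robot as it stands. The module is installed in compiled form; this text tells all that it offers.
- The arm moves only by the tool carry_out, never from a script. Its argument "motion" is a list that holds one entry, the list of rows, each a list of 7 numbers: the shift along the tool's x, y, z in mm, then the turn, a rotation vector about the tool's x, y, z in degrees, then the opening, from 0 (shut) to 1 (fully open). In form: [[[tx, ty, tz, ax, ay, az, hand], ...]]. A call has 1 to 20 rows; each row shifts and turns the commanded pose from where the row before left it, along the tool's axes as they then stand; what a row does not reach is not made up. A row lasts 1/12 s, in which the tool goes at most 41.7 mm and 7.16 degrees, less where a joint would pass 70% of its speed; a pose out of reach is approached as far as the arm can. A call with a gripper value outside its range is refused whole. The fingers move at their own pace and stop on an object; "newtons" is the grip in N (left out, the last holds). Time passes only in rows, so rows that do not move let the fingers close. It gives the time, the measured TCP pose, the force and the opening at its end, in the units of the state.
- env.get_state(): the state, without advancing time (a new reading comes with each control period).
- env.camera(name): name is "scene" or "side" or "wrist"; returns the picture (480x640x3 uint8, blue, green, red); there is no depth.
- env.calibration(name): a dict with "fx", "fy", "cx", "cy" (pixels), "position" and "attitude" of the camera in the world; the wrist camera has in their place "hand_eye" (4x4, takes a point from camera to tool coordinates, whose origin is the TCP and whose axes are the tool frame's). Camera axes: x right, y up, looking along -z (the intrinsics and any distortion apply to the point x, -y, -z); pixel columns grow to the right and rows downward; lengths in m; the calibration is good to about 2 mm. A picture is of the moment at which its call begins: read the wrist's pose just before it. calibration takes no time and is no camera call.
- env.finish_job(): hands the job in, once; it reports no verdict.
The state is a dict: "time": time; "joint_pos": joint angles; "joint_vel": joint speeds; "joint_torque": joint torques, N m; "position": TCP position; "tcp_rot": TCP orientation; "ft_force": force on the tool from outside, world axes, zero at the start; "wrist_torque": the same for the moment, N m; "opening": finger opening in m.
Only numpy, scipy, OpenCV 4.12 (cv2) and the standard library are available. Lean on these libraries where they do the work, as an engineer would, in place of code of your own. Each camera call takes 0.05 s, during which the arm holds its last target.

### The job

Turn the circuit board a quarter turn so that the red post and the white connector point at the black smoke absorber, whichever side it stands on: pull up the orange T-handle and twist it so that it stays parked out, swing the holder round past the in-between notch by its red post, then twist the handle back and work the holder until the pin drops fully home in the notch that faces the absorber. Do not touch the board itself, leave the machines and tools on the bench alone, and let go of everything at the end.

Things in the scene. Friction and masses are not known exactly. Their poses are not given: they have to be found in the camera images.
- swivel: The holder's turning steel disc, 240 mm diameter, top 34 mm above the table. Origin on its vertical axis (that of holder_base) at table height, x towards the red post. Starts locked with its x along holder_base's x. Notches, 15 mm wide, lie every 45 degrees or so; those near +-90 degrees are up to 0.06 rad off: feel for them. 0.15 N m friction, stays where left; +-0.015 rad play when locked.
- post_grip (a point): On the axis of the disc's upright red grip post, 106 mm above the table. The red grip is a round cylinder, 24 mm diameter, from 82 to 128 mm above the table, on a 16 mm steel stem. It stands 100 mm from the disc's axis; at the start it is opposite to the plunger. Site x axis: outwards from the disc's axis through the post; z up.
- holder_base: Fixed dark steel foot of the board holder; origin on the disc's vertical axis at table height, z up. Its -x direction leads to the locking plunger, whose vertical axis is 105 mm from the origin (y = 0). The plunger's square aluminium housing, 36 x 36 mm, stands on a bridge over the disc's rim and ends 82 mm above the table.
- plunger (a joint): Height (m) of the sprung locking pin (12 mm thick, round end) with its T-handle: 0 fully home (12 mm deep in a notch), 0.012 resting on the disc between notches, 0.016 parked out, 0.019 or more to turn the handle freely, 0.024 top stop. Spring and weight pull it down with 5 N (home) to 10 N (top).
- tee (a joint): Turn (rad, counter-clockwise positive, limits +-1.75) of the T-handle. Near 0 (play +-0.1) its cross bar is in a deep slot and the pin can drop. Lifted and turned a quarter turn either way (+-1.57), then let down, the bar sits in a 3 mm deep groove on top of the housing and stays parked out. To turn it back, lift it 3 mm or more first.
- tee_grip (a point): Centre of the orange T-handle's bar, on the plunger's axis, 112 mm above the table when home (rises with joint plunger). The bar is 70 mm long along the point's y axis, 16 mm thick along its x axis and 22 mm high. At tee = 0 the bar lies along holder_base's y axis.
- board: Green circuit board, 118 x 80 mm, clamped on the disc between two aluminium rails, not to be touched. Its white connector is at the edge next to the red post. Board and rails reach up to 62 mm above the table, within 80 mm of the disc's axis. Origin on the disc's axis at table height; x towards the post.
- absorber: Smoke absorber: black box 200 x 100 x 165 mm with a handle on top (185 mm) and a round grille with a blue hub on both large faces. Stands to the left or to the right of the board holder, about 300 mm from the holder's axis along its +y or -y. Origin at the centre of its underside.
- station: Soldering station: dark box 190 x 140 x 107 mm with a silver front and a blue display, standing on the side of the holder opposite to the absorber, also about 300 mm from its axis. Origin at the centre of its underside.
- flux_bottle: Loose amber bottle, 44 mm diameter, 100 mm tall, beside the holder. Origin at the centre of its underside. Leave it alone.
- solder_spool: Loose metal spool, 60 mm diameter, 40 mm tall. Origin at the centre of its underside. Leave it alone.
- driver: Loose screwdriver with blue handle lying on the table, 180 mm long along its x axis, 26 mm high. Leave it alone.
- solder_sucker: Loose blue solder sucker lying on the table, 180 mm long along its x axis, 20 mm high. Leave it alone.
Things that resemble listed ones, but are neither listed nor needed, are in the scene too. What is shaped like the absorber but turquoise is not meant.

How it is judged:
On the way, in this order (a step that is already met when the one before it is completed fails the run):
1. the pin is pulled out and the T-handle twisted about a quarter turn to park it, the holder still at its first notch (value of joint plunger above 0.0138 m and (value of joint tee above 1.2 rad or value of joint tee below -1.2 rad) and x of post_grip in the frame of holder_base above 0.09 m), for 0.2 s.
2. with the pin still parked out, the holder is swung past the in-between notch towards the absorber (value of joint plunger above 0.0138 m and horizontal distance between post_grip and absorber below 0.232 m), for 0.1 s.
At the end, for the whole second after the job is handed in: The pin is fully home (plunger below 3 mm, T-handle within 0.2 rad of its slot), the post points at the absorber (post_grip closer than 218 mm to the absorber's origin, which only the quarter-turn notch on that side gives), the holder at rest and everything released (value of joint plunger below 0.003 m and value of joint tee between -0.2 and 0.2 rad and horizontal distance between post_grip and absorber below 0.218 m and angular speed of swivel below 0.05 rad/s); the robot touches nothing.
It fails at once if the circuit board is touched by the robot (more than 2 N) (contact force between any of the fingers, the arm and board above 2 N).
It fails at once if a machine is struck by the robot (more than 5 N) (contact force between any of the fingers, the arm and absorber above 5 N or contact force between any of the fingers, the arm and station above 5 N).
It fails at once if a loose thing on the bench is moved by more than 30 mm (distance of any of flux_bottle, solder_spool, driver, solder_sucker from where it was at the start of the episode above 0.03 m).
It also fails if it takes over 64 s, if anything falls off the work surface, if the arm or the gripper's body presses on something with over 40 N, if the wrist force passes 120 N, or if a joint passes its speed limit or range.

## Working session

There is one attempt and no reset: what is moved stays moved. The work goes in short steps, Python scripts to look and compute and a tool call to move; the robot and the scene stay as the last step left them, time stands still between calls to the robot, and variables do not carry over. Pictures are saved under pics/ and viewed, and the job is handed in when it is done.

Besides the shell and the picture viewer there is one more tool, called as name(argument=value, ...) on one line, values as JSON. carry_out: Moves the arm, as the interface text tells. Its arguments: {"type":"object","properties":{"motion":{"type":"array"},"newtons":{"type":"number"}},"required":["motion"]}

```bash
mkdir -p pics; ls
python3 - <<'E'
from plant import env
import cv2
s=env.get_state(); print(s)
for n in ["scene","side","wrist"]:
    print(n,env.calibration(n)); cv2.imwrite(f"pics/{n}0.png",env.camera(n))
E
```

```text
pics
{'time': 0.0, 'joint_pos': array([ 1.15800267e+00,  1.26400648e-01, -4.05854177e-02,  1.40539436e+00,
       -1.63833607e-05,  1.57078832e+00]), 'joint_vel': array([-0.00150285,  0.00183688, -0.00050398,  0.00089315, -0.00074876,
        0.00013972]), 'joint_torque': array([-3.89013021e-04, -4.35917330e+01,  3.52921128e+01,  1.73206476e-02,
       -5.54424867e-05, -9.39820893e-06]), 'position': array([0.21047611, 0.48057558, 0.25552794]), 'tcp_rot': array([-0.38723413,  0.59231898,  0.38661151,  0.59138776]), 'ft_force': array([ 0.62498825, -0.02105999,  0.04853471]), 'wrist_torque': array([-0.01856151, -0.00305431,  0.01998123]), 'opening': 0.08528209862205001}
scene {'fx': 447.6907233459722, 'fy': 447.6907233459722, 'cx': 318.98290880516805, 'cy': 233.57917579429068, 'position': array([1.11877812, 0.16444692, 0.97398997]), 'attitude': array([0.16904766, 0.21342916, 0.74861463, 0.60452214])}
side {'fx': 444.144101834028, 'fy': 444.144101834028, 'cx': 324.19661349060806, 'cy': 239.5543116658736, 'position': array([ 0.28201185, -0.75040903,  0.79115531]), 'attitude': array([ 0.4212574 , -0.07512977, -0.16911255,  0.88786185])}
wrist {'fx': 422.19962062862817, 'fy': 422.19962062862817, 'cx': 323.99872825786474, 'cy': 236.29283608799133, 'hand_eye': array([[-2.20914523e-04,  2.79131992e-01, -9.60252718e-01,
        -1.18225150e-01],
       [ 1.13298836e-03,  9.60252195e-01,  2.79131579e-01,
         7.14505028e-02],
       [ 9.99999334e-01, -1.02629093e-03, -5.28386953e-04,
        -1.37158521e-04],
       [ 0.00000000e+00,  0.00000000e+00,  0.00000000e+00,
         1.00000000e+00]])}
```

View pics/scene0.png

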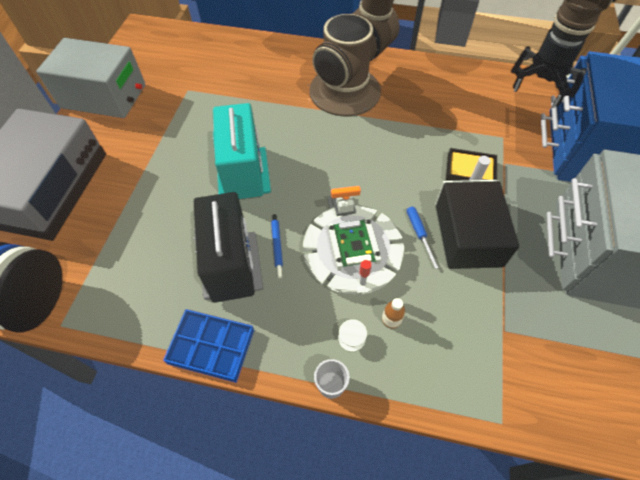

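View pics/side0.png

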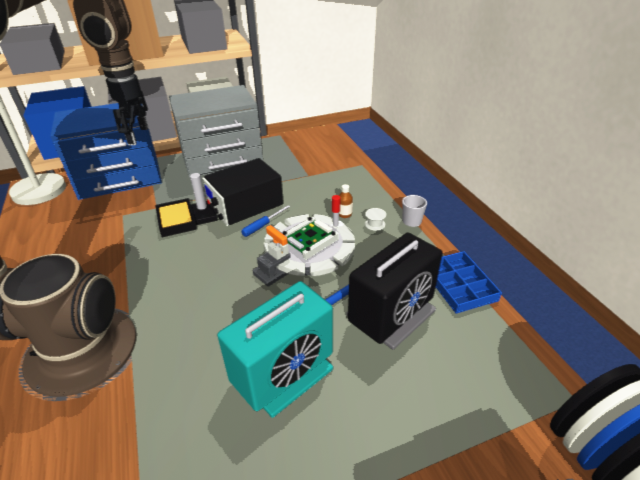

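View pics/wrist0.png

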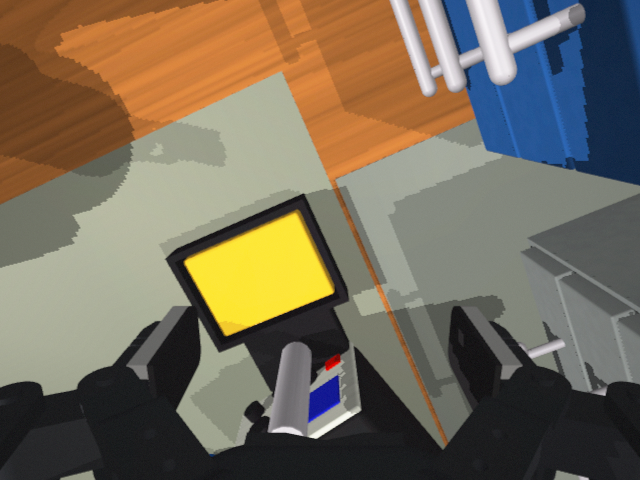

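The scene view shows the black absorber at (222,245), the turquoise decoy at (238,150) and the station at (475,225). The orange T-bar is at (346,192) and the red post at (365,268). The amber flux bottle is at (394,313). The absorber is on the −y side.

```bash
cat > h.py <<'E'
import numpy as np, cv2
from scipy.spatial.transform import Rotation as R
from plant import env
def cam(name,st=None):
    c=env.calibration(name)
    if name=="wrist":
        st=st or env.get_state()
        T=np.eye(4);T[:3,:3]=R.from_quat(st['tcp_rot']).as_matrix();T[:3,3]=st['position']
        M=T@c['hand_eye']; return c,M[:3,:3],M[:3,3]
    return c,R.from_quat(c['attitude']).as_matrix(),np.array(c['position'])
def ray(C,uv):
    c,Rm,p=C
    d=Rm@np.array([(uv[0]-c['cx'])/c['fx'],-(uv[1]-c['cy'])/c['fy'],-1.]); return p,d/np.linalg.norm(d)
def plane(C,uv,z):
    p,d=ray(C,uv); return p+d*(z-p[2])/d[2]
def tri(rays):
    A=np.zeros((3,3));b=np.zeros(3)
    for p,d in rays:
        P=np.eye(3)-np.outer(d,d);A+=P;b+=P@p
    x=np.linalg.solve(A,b); return x,[np.linalg.norm(np.cross(x-p,d)) for p,d in rays]
def proj(C,X):
    c,Rm,p=C; q=Rm.T@(np.asarray(X)-p); return np.array([c['cx']+c['fx']*q[0]/-q[2],c['cy']-c['fy']*q[1]/-q[2]])
def blobs(img,lo,hi,amin=15):
    h=cv2.cvtColor(img,cv2.COLOR_BGR2HSV)
    m=cv2.inRange(h,np.array(lo),np.array(hi))
    n,l,s,c=cv2.connectedComponentsWithStats(m)
    return [(s[i].tolist(),c[i].round(1).tolist(),cv2.minAreaRect(np.argwhere(l==i)[:,::-1].astype(np.float32))) for i in range(1,n) if s[i,4]>=amin]
E
python3 - <<'E'
from h import *
for n in ["scene","side"]:
    im=cv2.imread(f"pics/{n}0.png")
    print(n,"orange");[print(b) for b in blobs(im,(8,200,180),(16,255,255)) if b[0][4]<1500]
    print("red");[print(b) for b in blobs(im,(0,200,100),(5,255,255))+blobs(im,(175,200,100),(180,255,255))]
    x0,y0=(290,170) if n=="scene" else (230,180)
    cv2.imwrite(f"pics/{n}c.png",cv2.resize(im[y0:y0+150,x0:x0+140],None,fx=4,fy=4,interpolation=cv2.INTER_CUBIC))
E
```

```text
scene orange
([333, 191, 15, 3, 18], [339.9, 191.9], ((340.01220703125, 192.10975646972656), (1.5460416078567505, 14.135236740112305), 83.6598129272461))
red
side orange
([267, 226, 20, 19, 186], [276.4, 235.2], ((275.5918884277344, 235.7486572265625), (24.188560485839844, 10.36652660369873), 36.02737045288086))
red
([332, 195, 8, 17, 117], [335.4, 203.2], ((335.5, 203.0), (16.0, 7.0), 90.0))
```

View pics/scenec.png

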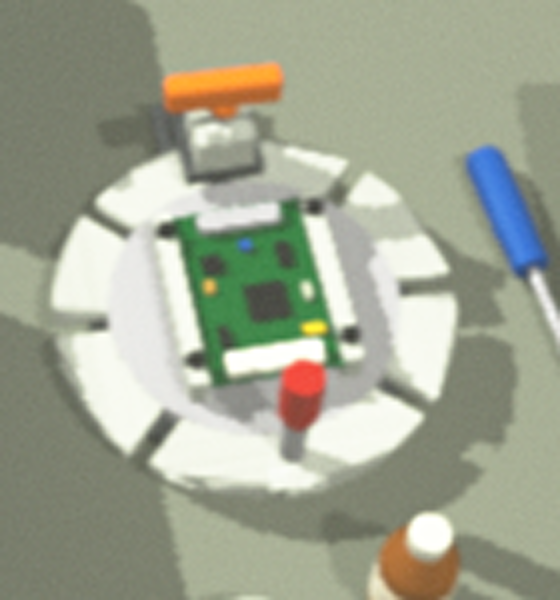

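View pics/sidec.png

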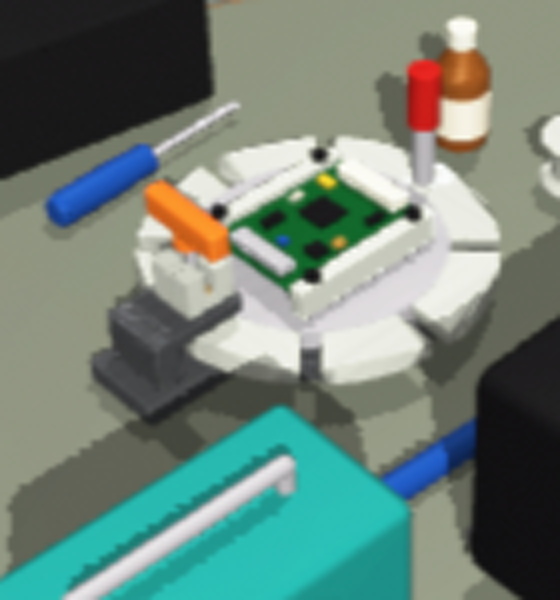

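Run:
```python
from h import *
S=cam("scene");D=cam("side")
sc=lambda u,v:(290+u/4-.4,170+v/4-.4); sd=lambda u,v:(230+u/4-.4,180+v/4-.4)
for n,a,b,z in [("post",sc(304,376),sd(425,68),.128),("tee",sc(224,79),sd(192,210),.123)]:
    print(n,plane(S,a,z),plane(D,b,z),tri([ray(S,a),ray(D,b)]))
for n,a in [("tL",sc(166,88)),("tR",sc(281,72))]: print(n,plane(S,a,.123))
for n,a in [("sA",sd(150,190)),("sB",sd(226,240))]: print(n,plane(D,a,.123))
for n,a,z in [("bottle",sc(431,530),.1),("driver a",sc(487,152),.02),("drv",sc(527,265),.02),("spool",(352,332),.04)]: print(n,plane(S,a,z))
for n,a in [("absTL",(194,199)),("absTR",(240,194)),("absBL",(209,302)),("BR",(255,293))]: print(n,plane(S,a,.165))
for n,a in [("suck a",(275,217)),("sb",(279,275))]: print(n,plane(S,a,.01))
for n,a in [("st",(446,183)),("st",(498,181)),("st",(515,246)),("st",(452,250))]: print(n,plane(S,a,.107))
```

```text
post [0.66368558 0.16304627 0.128     ] [0.66533402 0.16261406 0.128     ] (array([0.6646524 , 0.16263142, 0.12856561]), [np.float64(0.0007167427600293483), np.float64(0.0007167427600293673)])
tee [0.47433085 0.08506695 0.123     ] [0.4783412  0.08026909 0.123     ] (array([0.47693781, 0.08369118, 0.12270334]), [np.float64(0.002694444626991598), np.float64(0.002694444626991595)])
tL [0.48803144 0.05270549 0.123     ]
tR [0.46214321 0.11729342 0.123     ]
sA [0.4600419  0.10903822 0.123     ]
sB [0.48882785 0.04508368 0.123     ]
bottle [0.72454106 0.24235079 0.1       ]
driver a [0.41901005 0.25276657 0.02      ]
drv [0.49947265 0.28620834 0.02      ]
spool [0.78694553 0.1606224  0.04      ]
absTL [ 0.60304073 -0.23684603  0.165     ]
absTR [ 0.56836305 -0.14054243  0.165     ]
absBL [ 0.83035636 -0.12072875  0.165     ]
BR [ 0.79336212 -0.0387367   0.165     ]
suck a [ 0.51482035 -0.08791361  0.01      ]
sb [ 0.67399602 -0.03480202  0.01      ]
st [0.39217839 0.31949933 0.107     ]
st [0.35954232 0.44320491 0.107     ]
st [0.53890929 0.48157532 0.107     ]
st [0.57859468 0.34504093 0.107     ]
```

```bash
cat >> h.py <<'E'
def rel(target,az,st=None,zazflip=True):
    """shift in tool axes (mm) to target TCP, turn about tool x (deg) so tool z has azimuth az (mod 180)"""
    st=st or env.get_state(); Rm=R.from_quat(st['tcp_rot']).as_matrix()
    t=Rm.T@(np.array(target)-st['position'])*1000
    za=np.degrees(np.arctan2(Rm[1,2],Rm[0,2])); d=-(az-za); d=(d+90)%180-90
    return t.round(1),round(za,1),round(d,1),Rm.round(3)
E
python3 - <<'E'
from h import *
print(rel([.476,.084,.25],22.3)); print(rel([.476,.084,.25],22.3)[2])
E
```

```text
(array([   6. , -402.3, -256.8]), np.float64(66.4), np.float64(44.1), array([[-0.   , -0.916,  0.401],
       [-0.001,  0.401,  0.916],
       [-1.   , -0.   , -0.001]]))
44.1
```

carry_out(motion=[[[0, -16, -10, 0, 0, 0, 1], [0, -31, -20, 0, 0, 0, 1], [0, -31, -20, 0, 0, 0, 1], [0, -31, -20, 0, 0, 0, 1], [0, -31, -20, 0, 0, 0, 1], [0, -31, -20, 0, 0, 0, 1], [0, -31, -20, 0, 0, 0, 1], [0, -31, -20, 0, 0, 0, 1], [0, -31, -20, 0, 0, 0, 1], [0, -31, -20, 0, 0, 0, 1], [0, -31, -20, 0, 0, 0, 1], [0, -31, -20, 0, 0, 0, 1], [0, -31, -20, 0, 0, 0, 1], [0, -14, -7, 6.3, 0, 0, 1], [0, 0, 0, 6.3, 0, 0, 1], [0, 0, 0, 6.3, 0, 0, 1], [0, 0, 0, 6.3, 0, 0, 1], [0, 0, 0, 6.3, 0, 0, 1], [0, 0, 0, 6.3, 0, 0, 1], [0, 0, 0, 6.3, 0, 0, 1]]])

```text
time: 1.82
position: [0.4756, 0.0841, 0.256]
tcp_rot: [-0.134, 0.694, 0.134, 0.694]
ft_force: [-0.2, 0.9, -0.5]
opening: 0.0851
```

Run:
```python
from h import *
s=env.get_state(); im=env.camera("wrist"); cv2.imwrite("pics/w1.png",im)
print(s['time'],s['position'],s['joint_pos']); print(rel([.476,.084,.25],22.3,s))
W=cam("wrist",s)
print(proj(W,[.476,.084,.123]),[proj(W,[.476+.035*c,.084+.035*d,.123]) for c,d in [(-.379,.925),(.379,-.925)]])
```

```text
1.8167 [0.47560335 0.08409383 0.25598671] [ 1.74995751e-01  4.68552435e-02 -1.27099538e-01  1.39749231e+00
  1.87433817e-05  1.36310902e+00]
(array([ 6. , -0.2,  0.3]), np.float64(21.9), np.float64(-0.4), array([[-0.001, -0.373,  0.928],
       [-0.   ,  0.928,  0.373],
       [-1.   ,  0.   , -0.001]]))
[325.25270709 233.9157862 ] [array([325.00469375, 177.40606946]), array([325.48284829, 286.3533454 ])]
```

View pics/w1.png

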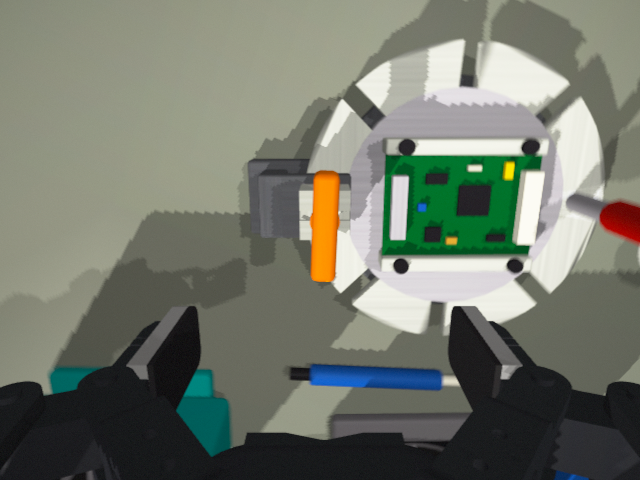

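Run:
```python
from h import *
im=cv2.imread("pics/w1.png"); W=cam("wrist")
for b in blobs(im,(8,180,150),(18,255,255),200): print(b); box=cv2.boxPoints(b[2]); print(box.round(1)); print(plane(W,b[2][0],.123)); P=[plane(W,q,.123) for q in box]; print(np.round(P,4))
cv2.imwrite("pics/w1c.png",cv2.resize(im[140:310,230:400],None,fx=3.5,fy=3.5,interpolation=cv2.INTER_CUBIC))
```

```text
([310, 171, 30, 111, 2733], [324.3, 225.6], ((323.9075622558594, 225.974609375), (28.178428649902344, 110.3422622680664), 1.3322198390960693))
[[308.5 280.8]
 [311.1 170.5]
 [339.3 171.1]
 [336.7 281.5]]
[0.4733398  0.08842915 0.123     ]
[[0.4776 0.0511 0.123 ]
 [0.4537 0.1172 0.123 ]
 [0.4694 0.123  0.123 ]
 [0.4945 0.0574 0.123 ]]
```

View pics/w1c.png

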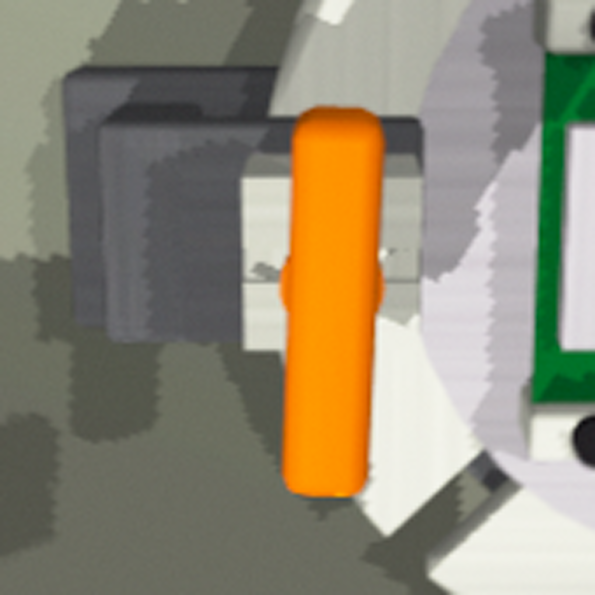

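carry_out(motion=[[[15, 2, 0, 1, 0, 0, 1], [30, 0, 0, 0, 0, 0, 1], [30, 0, 0, 0, 0, 0, 1], [30, 0, 0, 0, 0, 0, 1], [20, 0, 0, 0, 0, 0, 1], [14, 0, 0, 0, 0, 0, 1], [0, 0, 0, 0, 0, 0, 0.6], [0, 0, 0, 0, 0, 0, 0.5]]], newtons=40)

```text
time: 2.53
position: [0.4744, 0.086, 0.1169]
tcp_rot: [-0.131, 0.696, 0.131, 0.694]
ft_force: [-0.2, 0.2, -0.3]
opening: 0.064
```

Run:
```python
from h import *
s=env.get_state(); cv2.imwrite("pics/w2.png",env.camera("wrist"));a=env.camera("side");b=env.camera("scene")
c=np.hstack([cv2.resize(a[160:310,200:330],None,fx=3,fy=3),cv2.resize(b[130:280,280:410],None,fx=3,fy=3)]); cv2.imwrite("pics/s2.png",c)
print(s['position'],s['opening'],s['ft_force'])
```

```text
[0.47440675 0.08597896 0.11686551] 0.0639959396704608 [-0.20138258  0.19121872 -0.31075782]
```

View pics/w2.png

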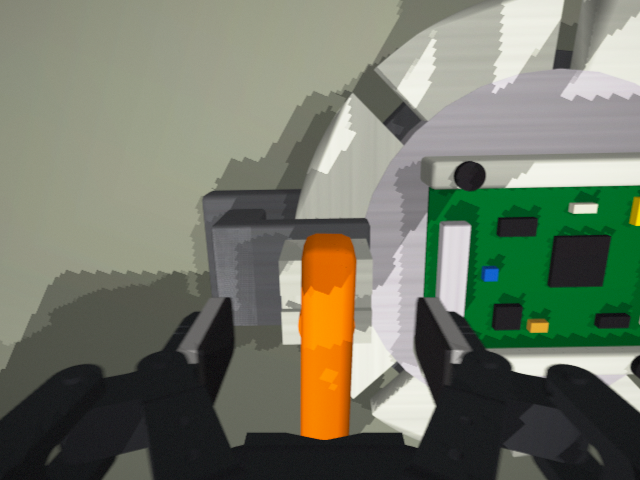

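View pics/s2.png

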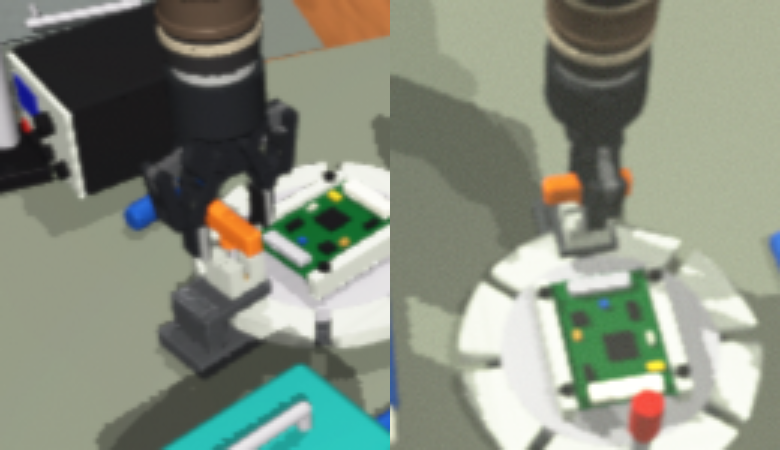

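carry_out(motion=[[[0, 0, 0, 0, 0, 0, 0], [0, 0, 0, 0, 0, 0, 0], [0, 0, 0, 0, 0, 0, 0], [0, 0, 0, 0, 0, 0, 0], [0, 0, 0, 0, 0, 0, 0], [0, 0, 0, 0, 0, 0, 0], [0, 0, 0, 0, 0, 0, 0], [0, 0, 0, 0, 0, 0, 0]]], newtons=50)

```text
time: 3.35
position: [0.4752, 0.086, 0.1183]
tcp_rot: [-0.131, 0.695, 0.13, 0.695]
ft_force: [-2.1, -0.6, 5.3]
opening: 0.0154
```

Run:
```python
from h import *
s=env.get_state(); print(s['position'],s['opening'],s['ft_force'],s['wrist_torque'],s['joint_pos'])
```

```text
[0.47522496 0.08595115 0.11834492] 0.015369279510400983 [-2.08329776 -0.63169225  5.27775021] [-0.2419643   0.40790055 -0.01350167] [ 1.79094176e-01  8.42531717e-02 -3.91673895e-01  1.09367663e+00
 -2.93417025e-04  1.37894454e+00]
```

carry_out(motion=[[[-4, 0, 0, 0, 0, 0, 0], [-5, 0, 0, 0, 0, 0, 0], [-5, 0, 0, 0, 0, 0, 0], [-5, 0, 0, 0, 0, 0, 0], [-4, 0, 0, 0, 0, 0, 0], [0, 0, 0, 0, 0, 0, 0], [0, 0, 0, 0, 0, 0, 0]]])

```text
time: 3.93
position: [0.4749, 0.086, 0.1401]
tcp_rot: [-0.13, 0.695, 0.13, 0.695]
ft_force: [2.6, -0.8, -9.3]
opening: 0.015
```

Run:
```python
from h import *
s=env.get_state(); print(s['position'],s['opening'],s['ft_force'],s['wrist_torque'],s['joint_pos'])
a=env.camera("side")
cv2.imwrite("pics/s3.png",cv2.resize(a[160:310,200:330],None,fx=4,fy=4))
```

```text
[0.47493895 0.08596646 0.14012569] 0.015028815165844636 [ 2.55339955 -0.80326446 -9.27834589] [-0.1463985  -0.76901585  0.00366845] [ 1.79170847e-01  7.34472754e-02 -3.54100069e-01  1.14354367e+00
 -1.86166176e-04  1.37917749e+00]
```

View pics/s3.png

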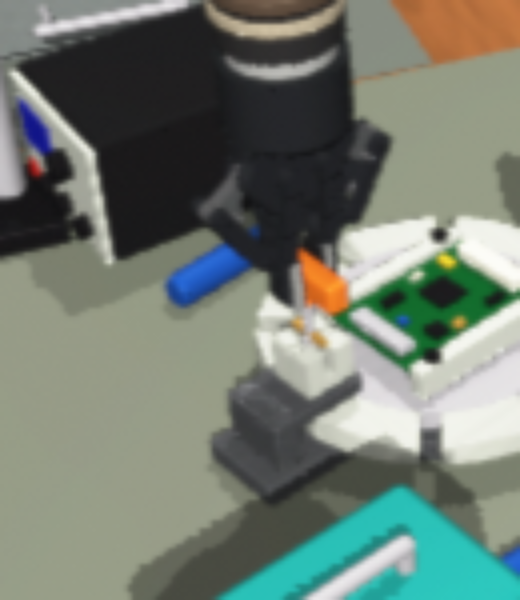

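carry_out(motion=[[[0, 0, 0, -4, 0, 0, 0], [0, 0, 0, -6.5, 0, 0, 0], [0, 0, 0, -6.5, 0, 0, 0], [0, 0, 0, -6.5, 0, 0, 0], [0, 0, 0, -6.5, 0, 0, 0], [0, 0, 0, -6.5, 0, 0, 0], [0, 0, 0, -6.5, 0, 0, 0], [0, 0, 0, -6.5, 0, 0, 0], [0, 0, 0, -6.5, 0, 0, 0], [0, 0, 0, -6.5, 0, 0, 0], [0, 0, 0, -6.5, 0, 0, 0], [0, 0, 0, -6.5, 0, 0, 0], [0, 0, 0, -6.5, 0, 0, 0], [0, 0, 0, -6.5, 0, 0, 0], [0, 0, 0, -2, 0, 0, 0], [0, 0, 0, 0, 0, 0, 0], [0, 0, 0, 0, 0, 0, 0]]])

```text
time: 5.4
position: [0.4747, 0.0858, 0.1399]
tcp_rot: [-0.585, 0.397, 0.585, 0.397]
ft_force: [2.5, -2.5, -10.5]
opening: 0.0154
```

Run:
```python
from h import *
s=env.get_state(); print(s['position'],s['opening'],s['ft_force'],s['wrist_torque'],s['joint_pos'],rel([.475,.086,.14],111.9)[1:3])
a=env.camera("side");b=env.camera("scene")
c=np.hstack([cv2.resize(a[160:310,200:330],None,fx=3,fy=3),cv2.resize(b[130:280,280:410],None,fx=3,fy=3)]); cv2.imwrite("pics/s4.png",c)
```

```text
[0.47474326 0.08581727 0.1398591 ] 0.015402011400234384 [  2.46835655  -2.5234716  -10.51634191] [-0.4203833  -0.62550139  0.02662888] [ 1.79114082e-01  7.36068097e-02 -3.54527609e-01  1.14352135e+00
 -4.98703757e-04 -1.99042552e-01] (np.float64(111.7), np.float64(-0.2))
```

View pics/s4.png

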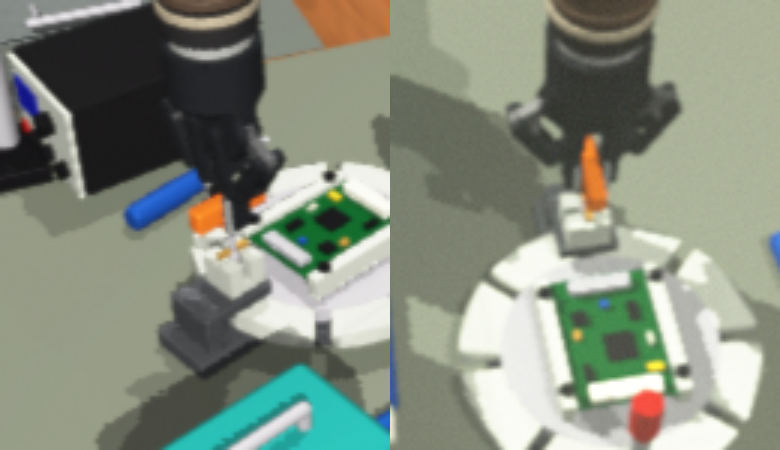

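Turned about 90°. Next I lower the bar into the groove, open the gripper and rise.

carry_out(motion=[[[2, 0, 0, 0, 0, 0, 0], [2, 0, 0, 0, 0, 0, 0], [2, 0, 0, 0, 0, 0, 0], [0, 0, 0, 0, 0, 0, 0], [0, 0, 0, 0, 0, 0, 0.3], [0, 0, 0, 0, 0, 0, 0.6], [0, 0, 0, 0, 0, 0, 0.8], [0, 0, 0, 0, 0, 0, 0.8], [0, 0, 0, 0, 0, 0, 0.8], [-15, 0, 0, 0, 0, 0, 0.8], [-30, 0, 0, 0, 0, 0, 0.8], [-30, 0, 0, 0, 0, 0, 0.8], [-20, 0, 0, 0, 0, 0, 0.8], [0, 0, 0, 0, 0, 0, 0.8]]])

```text
time: 6.67
position: [0.4768, 0.0865, 0.2341]
tcp_rot: [0.587, -0.395, -0.584, -0.399]
ft_force: [0.1, 0.7, 0.5]
opening: 0.0681
```

Run:
```python
from h import *
s=env.get_state(); w=env.camera("wrist");cv2.imwrite("pics/w5.png",w)
print(s['position'],s['opening'],s['ft_force'],s['joint_pos'])
W=cam("wrist",s)
for b in blobs(w,(8,180,150),(18,255,255),200): print(b); box=cv2.boxPoints(b[2]); P=[plane(W,q,.139) for q in box]; print(np.round(P,4),np.mean(P,0))
a=env.camera("side");b=env.camera("scene")
c=np.hstack([cv2.resize(a[160:310,200:330],None,fx=3,fy=3),cv2.resize(b[130:280,280:410],None,fx=3,fy=3)]); cv2.imwrite("pics/s5.png",c)
print(rel([.475,.086,.25],21.9,s))
```

```text
[0.4768306  0.08649261 0.23407441] 0.06812639954544089 [0.1379362  0.68212159 0.46362101] [ 1.79290498e-01  4.45674555e-02 -1.77354097e-01  1.34150733e+00
  2.67159419e-04 -2.00321045e-01]
([308, 177, 33, 128, 3644], [323.9, 240.1], ((324.0, 240.5), (127.0, 32.0), 90.0))
[[0.4427 0.0644 0.139 ]
 [0.4367 0.0794 0.139 ]
 [0.5016 0.1062 0.139 ]
 [0.5082 0.0898 0.139 ]] [0.47229868 0.08497033 0.139     ]
(array([-15.9,   1.8,   0.2]), np.float64(111.7), np.float64(89.8), array([[ 0.007, -0.929, -0.371],
       [ 0.002, -0.371,  0.929],
       [-1.   , -0.007, -0.001]]))
```

View pics/s5.png

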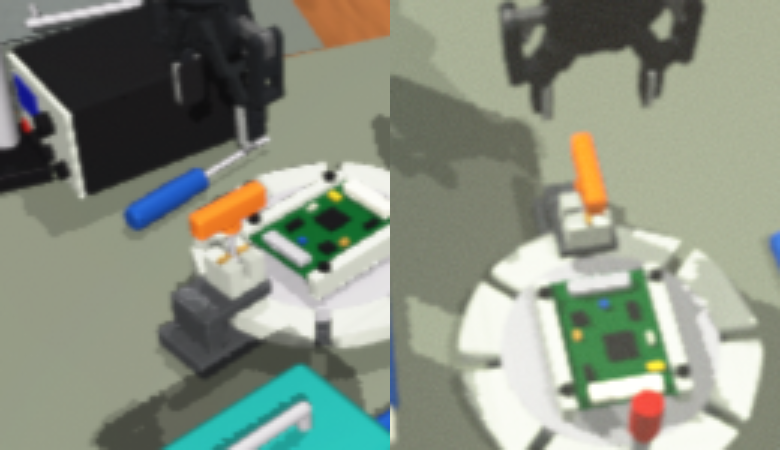

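View pics/w5.png

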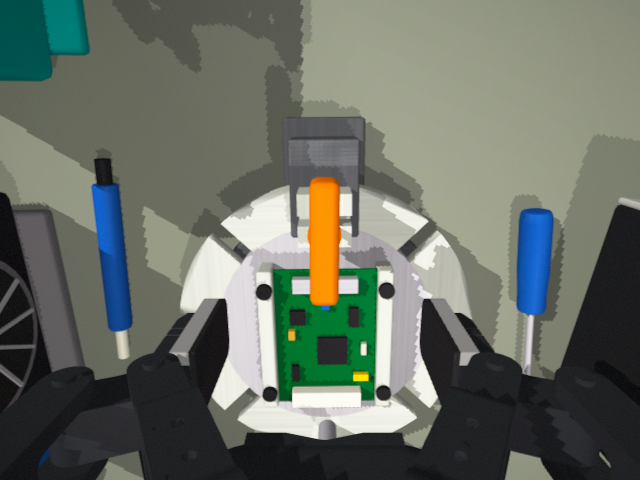

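Run:
```python
from h import *
print(rel([.6645,.163,.2],112)[:3])
```

```text
(array([  28.9, -204.6,    1.2]), np.float64(111.8), np.float64(-0.2))
```

carry_out(motion=[[[0, -15, 0, 0, 0, 0, 0.8], [0, -32, 0, 0, 0, 0, 0.8], [0, -32, 0, 0, 0, 0, 0.8], [0, -32, 0, 0, 0, 0, 0.8], [0, -32, 0, 0, 0, 0, 0.8], [0, -32, 0, 0, 0, 0, 0.8], [10, -20, 1, 0, 0, 0, 0.8], [20, -10, 0, 0, 0, 0, 0.8], [0, 0, 0, 0, 0, 0, 0.8]]])

```text
time: 7.57
position: [0.6648, 0.1634, 0.1923]
tcp_rot: [-0.583, 0.399, 0.588, 0.394]
ft_force: [-1.5, -0.3, -2.5]
opening: 0.0683
```

Run:
```python
from h import *
s=env.get_state(); w=env.camera("wrist");cv2.imwrite("pics/w6.png",w)
print(s['position'],s['opening'],s['ft_force'],s['joint_pos'])
W=cam("wrist",s); print(proj(W,[.6645,.163,.128]))
for b in blobs(w,(0,180,80),(6,255,255),200): print(b,plane(W,b[1],.128))
```

```text
[0.6648058  0.16342009 0.1923294 ] 0.06827615464577066 [-1.51147172 -0.28434246 -2.47518555] [ 2.40957227e-01  4.47687693e-01  2.47715145e-01  1.37919090e+00
  2.02356994e-04 -1.39242088e-01]
[322.42423253 274.48407666]
([300, 227, 51, 70, 2666], [324.8, 262.5], ((326.54052734375, 261.75677490234375), (49.319698333740234, 68.0611801147461), 9.462322235107422)) [0.65865215 0.16183591 0.128     ]
```

View pics/w6.png

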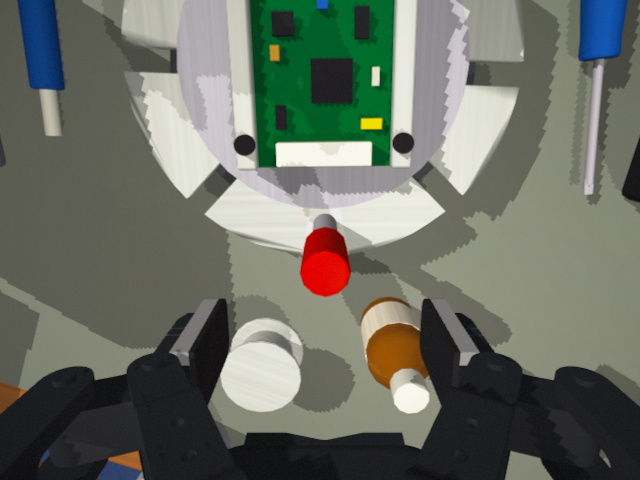

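carry_out(motion=[[[12, 0, 0, 0, 0, 0, 0.8], [20, 0, 0, 0, 0, 0, 0.8], [20, 0, 0, 0, 0, 0, 0.8], [18, 0, 0, 0, 0, 0, 0.8], [10, 0, 0, 0, 0, 0, 0.8], [0, 0, 0, 0, 0, 0, 0.8], [0, 0, 0, 0, 0, 0, 0.1], [0, 0, 0, 0, 0, 0, 0.1], [0, 0, 0, 0, 0, 0, 0.1], [0, 0, 0, 0, 0, 0, 0.1], [0, 0, 0, 0, 0, 0, 0.1], [0, 0, 0, 0, 0, 0, 0.1], [0, 0, 0, 0, 0, 0, 0.1]]], newtons=30)

```text
time: 8.7
position: [0.6657, 0.1632, 0.1211]
tcp_rot: [0.586, -0.396, -0.585, -0.397]
ft_force: [-1.5, -0.1, 5.8]
opening: 0.023
```

Run:
```python
from h import *
s=env.get_state(); w=env.camera("wrist");cv2.imwrite("pics/w7.png",w)
print(s['position'],s['opening'],s['ft_force'],s['joint_pos'])
b=env.camera("scene"); cv2.imwrite("pics/s7.png",cv2.resize(b[130:330,230:450],None,fx=3,fy=3))
```

```text
[0.66565127 0.16323598 0.12106269] 0.023014199070500424 [-1.46236441 -0.08175747  5.84987817] [ 2.40383966e-01  4.54605387e-01  1.01743779e-01  1.21536109e+00
  2.48034015e-04 -1.39175480e-01]
```

View pics/s7.png

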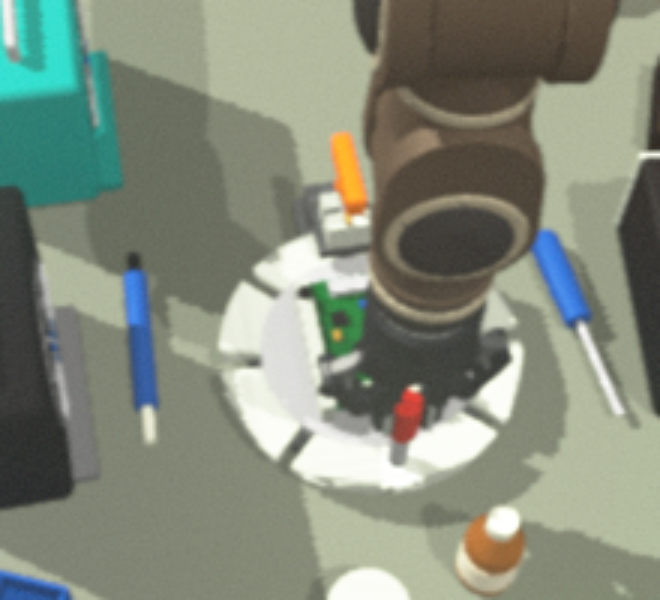

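carry_out(motion=[[[0, 0.1, -3.5, 2, 0, 0, 0.1], [0, 0.4, -8.8, 5, 0, 0, 0.1], [0, 0.4, -8.8, 5, 0, 0, 0.1], [0, 0.4, -8.8, 5, 0, 0, 0.1], [0, 0.4, -8.8, 5, 0, 0, 0.1], [0, 0.4, -8.8, 5, 0, 0, 0.1], [0, 0.4, -8.8, 5, 0, 0, 0.1], [0, 0.4, -8.8, 5, 0, 0, 0.1], [0, 0.4, -8.8, 5, 0, 0, 0.1], [0, 0, 0, 0, 0, 0, 0.1]]])

```text
time: 9.63
position: [0.6663, 0.0896, 0.121]
tcp_rot: [-0.403, 0.58, 0.402, 0.582]
ft_force: [0.3, 2.5, 4.7]
opening: 0.0232
```

Run:
```python
from h import *
s=env.get_state()
print(s['position'],s['opening'],s['ft_force'],s['wrist_torque'],s['joint_pos'])
d=s['position'][:2]-[.5723,.1255]; print(np.hypot(*d),np.degrees(np.arctan2(d[1],d[0])),rel([0,0,0],0)[1])
```

```text
[0.66628486 0.08963304 0.12104811] 0.02322131066760237 [0.30859982 2.5352867  4.66945755] [ 0.29533357 -0.00548049 -0.31280294] [1.33714774e-01 4.29583775e-01 6.40752149e-02 1.20275090e+00
 2.23774537e-05 4.92182696e-01]
0.10059618419804064 -20.88809844294876 69.5
```

Going well: R is steady at 100.6 mm. I continue another 42°.

carry_out(motion=[[[0, 0.4, -8.8, 5, 0, 0, 0.1], [0, 0.4, -8.8, 5, 0, 0, 0.1], [0, 0.4, -8.8, 5, 0, 0, 0.1], [0, 0.4, -8.8, 5, 0, 0, 0.1], [0, 0.4, -8.8, 5, 0, 0, 0.1], [0, 0.4, -8.8, 5, 0, 0, 0.1], [0, 0.4, -8.8, 5, 0, 0, 0.1], [0, 0.4, -8.8, 5, 0, 0, 0.1], [0, 0.4, -7, 4, 0, 0, 0.1], [0, 0, 0, 0, 0, 0, 0.1], [0, 0, 0, 0, 0, 0, 0.1]]])

```text
time: 10.55
position: [0.6157, 0.0348, 0.121]
tcp_rot: [-0.158, 0.688, 0.158, 0.69]
ft_force: [0.4, 0.6, 6.5]
opening: 0.0237
```

Run:
```python
from h import *
s=env.get_state()
print(s['position'],s['opening'],s['ft_force'],s['wrist_torque'],s['joint_pos'])
d=s['position'][:2]-[.5723,.1255]; print(np.hypot(*d),np.degrees(np.arctan2(d[1],d[0])),rel([0,0,0],0)[1])
a=env.camera("side");b=env.camera("scene");w=env.camera("wrist");cv2.imwrite("pics/w8.png",w)
c=np.hstack([cv2.resize(a[150:330,200:400],None,fx=2,fy=2),cv2.resize(b[130:310,230:430],None,fx=2,fy=2)]); cv2.imwrite("pics/s8.png",c)
```

```text
[0.61574482 0.03479217 0.12104952] 0.02369338341631513 [0.42750765 0.584448   6.46293293] [ 0.07838387 -0.04179456 -0.1771769 ] [ 5.64078725e-02  3.25194334e-01 -8.58933890e-02  1.15627756e+00
  8.27830216e-05  1.17733966e+00]
0.10057515966393066 -64.40775470530967 25.8
```

View pics/s8.png

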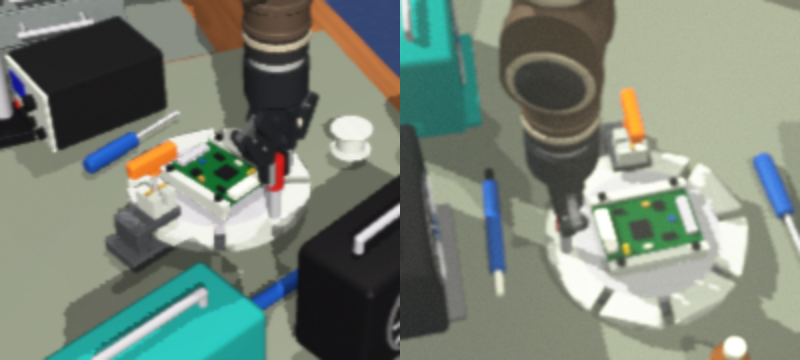

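View pics/w8.png

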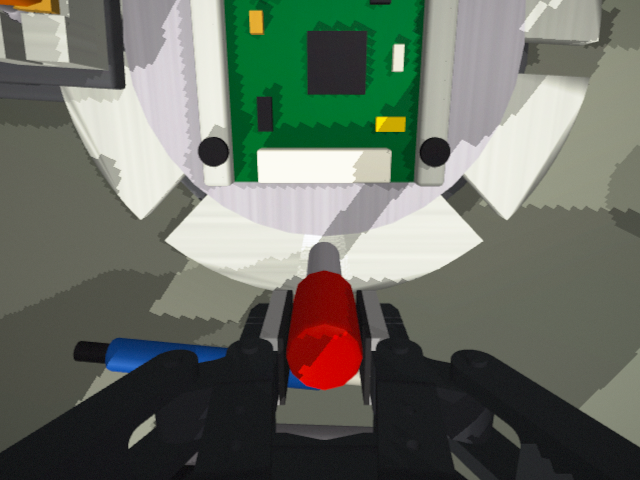

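carry_out(motion=[[[0, 0, 0, 0, 0, 0, 0.5], [0, 0, 0, 0, 0, 0, 0.7], [0, 0, 0, 0, 0, 0, 0.8], [0, 0, 0, 0, 0, 0, 0.8], [-15, 0, 0, 0, 0, 0, 0.8], [-30, 0, 0, 0, 0, 0, 0.8], [-35, 0, 0, 0, 0, 0, 0.8], [-20, 0, 0, 0, 0, 0, 0.8], [0, 0, 0, -6.6, 0, 0, 0.8], [0, 0, 0, -6.6, 0, 0, 0.8], [0, 0, 0, -6.6, 0, 0, 0.8], [0, 0, 0, -6.6, 0, 0, 0.8], [0, 0, 0, -6.6, 0, 0, 0.8], [0, 0, 0, -6.6, 0, 0, 0.8], [0, 0, 0, -6.6, 0, 0, 0.8], [0, 0, 0, -6.6, 0, 0, 0.8], [0, 0, 0, -6.6, 0, 0, 0.8], [0, 0, 0, -6.6, 0, 0, 0.8], [0, 0, 0, -6.6, 0, 0, 0.8], [0, 0, 0, -6.6, 0, 0, 0.8]]])

```text
time: 12.37
position: [0.6147, 0.0348, 0.2189]
tcp_rot: [-0.562, 0.429, 0.562, 0.429]
ft_force: [0.0, -0.3, 0.0]
opening: 0.0683
```

Run:
```python
from h import *
s=env.get_state()
print(s['position'],s['opening'],s['ft_force'])
print(rel([.475,.086,.22],111.8,s))
b=env.camera("scene");a=env.camera("side")
c=np.hstack([cv2.resize(a[150:330,200:400],None,fx=2,fy=2),cv2.resize(b[130:310,230:430],None,fx=2,fy=2)]); cv2.imwrite("pics/s9.png",c)
```

```text
[0.61469989 0.03480925 0.21893605] 0.06834185299484528 [ 0.00340218 -0.34166016  0.01907232]
(array([ -1. , 121.3,  86.2]), np.float64(105.3), np.float64(-6.5), array([[-0.001, -0.965, -0.264],
       [-0.   , -0.264,  0.965],
       [-1.   ,  0.001,  0.   ]]))
```

View pics/s9.png

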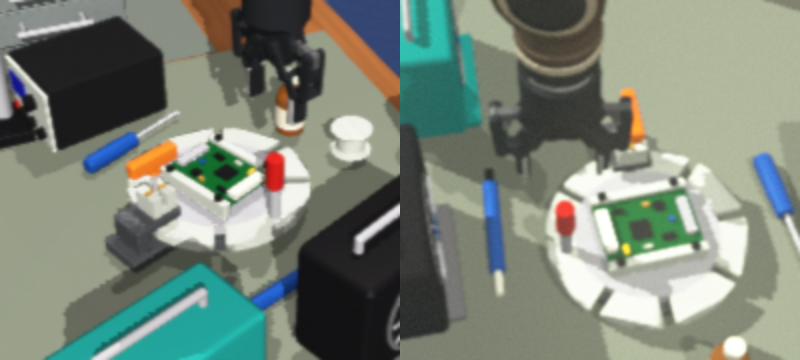

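carry_out(motion=[[[0, 14, 10, 0, 0, 0, 0.8], [0, 27, 19, 0, 0, 0, 0.8], [0, 27, 19, 0, 0, 0, 0.8], [0, 27, 19, 0, 0, 0, 0.8], [0, 26.5, 19, 0, 0, 0, 0.8], [0, 0, 0, -6.5, 0, 0, 0.8], [0, 0, 0, 0, 0, 0, 0.8]]])

```text
time: 13.05
position: [0.4739, 0.087, 0.2198]
tcp_rot: [0.585, -0.398, -0.584, -0.398]
ft_force: [-0.6, -0.8, 0.2]
opening: 0.0685
```

Run:
```python
from h import *
s=env.get_state(); w=env.camera("wrist");cv2.imwrite("pics/w10.png",w)
print(s['position'],s['opening'],s['ft_force'],rel([.475,.086,.134],111.7,s)[:3])
W=cam("wrist",s)
for b in blobs(w,(8,180,150),(18,255,255),200): print(b); box=cv2.boxPoints(b[2]); P=[plane(W,q,.139) for q in box]; print(np.round(P,4),np.mean(P,0))
```

```text
[0.4739     0.08703252 0.21980625] 0.06848746428662064 [-0.62186853 -0.84151735  0.22162817] (array([85.8, -0.6, -1.3]), np.float64(111.5), np.float64(-0.2))
([304, 188, 35, 136, 4115], [320.4, 254.7], ((321.0, 255.5), (135.0, 34.0), 90.0))
[[0.4425 0.0648 0.139 ]
 [0.4366 0.0798 0.139 ]
 [0.5024 0.1066 0.139 ]
 [0.509  0.0901 0.139 ]] [0.47264018 0.08530464 0.139     ]
```

View pics/w10.png

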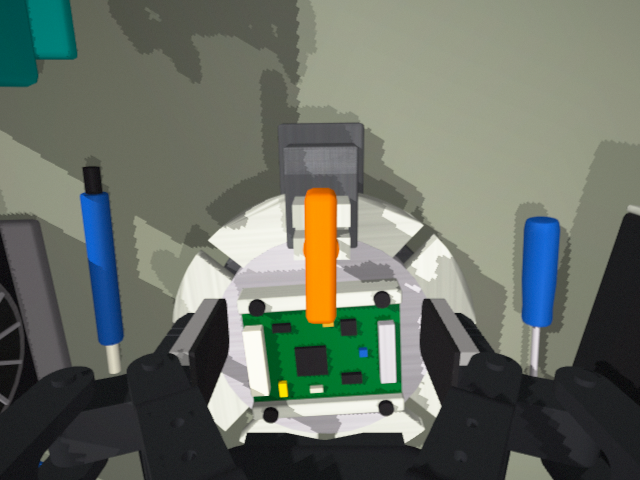

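carry_out(motion=[[[15, 0, -1, 0, 0, 0, 0.8], [25, 0, 0, 0, 0, 0, 0.8], [25, 0, 0, 0, 0, 0, 0.8], [13, 0, 0, 0, 0, 0, 0.8], [8, 0, 0, 0, 0, 0, 0.8], [0, 0, 0, 0, 0, 0, 0.6], [0, 0, 0, 0, 0, 0, 0], [0, 0, 0, 0, 0, 0, 0], [0, 0, 0, 0, 0, 0, 0], [0, 0, 0, 0, 0, 0, 0], [0, 0, 0, 0, 0, 0, 0], [0, 0, 0, 0, 0, 0, 0], [0, 0, 0, 0, 0, 0, 0]]], newtons=50)

```text
time: 14.18
position: [0.4765, 0.086, 0.1345]
tcp_rot: [0.585, -0.397, -0.584, -0.399]
ft_force: [-0.4, 1.3, 5.7]
opening: 0.0151
```

Run:
```python
from h import *
s=env.get_state(); print(s['position'],s['opening'],s['ft_force'],s['wrist_torque'],s['joint_pos'])
```

```text
[0.47646077 0.08597435 0.13454575] 0.015067163023027711 [-0.35630892  1.28416425  5.67603664] [ 0.25064826  0.02035197 -0.00067342] [ 1.78330937e-01  7.66509339e-02 -3.63204974e-01  1.12825334e+00
  3.43228454e-04 -1.95972109e-01]
```

carry_out(motion=[[[-3, 0, 0, 0, 0, 0, 0], [-3.5, 0, 0, 0, 0, 0, 0], [0, 0, 0, 0, 0, 0, 0], [0, 0, 0, 0, 0, 0, 0]]])

```text
time: 14.52
position: [0.476, 0.0859, 0.1392]
tcp_rot: [0.584, -0.398, -0.584, -0.398]
ft_force: [5.2, 2.5, -9.7]
opening: 0.015
```

Run:
```python
from h import *
s=env.get_state(); print(s['position'],s['opening'],s['ft_force'],s['wrist_torque'])
```

```text
[0.47604392 0.08593682 0.13919878] 0.014986946373314273 [ 5.20394656  2.52063365 -9.67274638] [ 0.60141595 -1.25947206  0.00227676]
```

carry_out(motion=[[[-0.5, 1, 0, 4, 0, 0, 0], [0, 0, 0, 6.5, 0, 0, 0], [0, 0, 0, 6.5, 0, 0, 0], [0, 0, 0, 6.5, 0, 0, 0], [0, 0, 0, 6.5, 0, 0, 0], [0, 0, 0, 6.5, 0, 0, 0], [0, 0, 0, 6.5, 0, 0, 0], [0, 0, 0, 6.5, 0, 0, 0], [0, 0, 0, 6.5, 0, 0, 0], [0, 0, 0, 6.5, 0, 0, 0], [0, 0, 0, 6.5, 0, 0, 0], [0, 0, 0, 6.5, 0, 0, 0], [0, 0, 0, 6.5, 0, 0, 0], [0, 0, 0, 6.5, 0, 0, 0], [0, 0, 0, 1.5, 0, 0, 0], [0, 0, 0, 0, 0, 0, 0], [0, 0, 0, 0, 0, 0, 0]]])

```text
time: 15.93
position: [0.4752, 0.0846, 0.1394]
tcp_rot: [-0.132, 0.695, 0.131, 0.695]
ft_force: [6.2, -1.0, -9.1]
opening: 0.0151
```

Run:
```python
from h import *
s=env.get_state(); print(s['position'],s['opening'],s['ft_force'],s['wrist_torque'],rel([0,0,0],21.9)[1:3])
```

```text
[0.47519254 0.08457657 0.13942228] 0.015091730685366646 [ 6.17607909 -1.04872233 -9.08063139] [-0.28925504 -1.36463299 -0.04960529] (np.float64(21.4), np.float64(-0.5))
```

Next I lower the bar into its slot, watching the force.

carry_out(motion=[[[2.5, 0, 0, 0, 0, 0, 0], [2.5, 0, 0, 0, 0, 0, 0], [2.5, 0, 0, 0, 0, 0, 0], [2.5, 0, 0, 0, 0, 0, 0], [0, 0, 0, 0, 0, 0, 0], [0, 0, 0, 0, 0, 0, 0]]])

```text
time: 16.43
position: [0.4752, 0.0846, 0.1296]
tcp_rot: [-0.132, 0.695, 0.131, 0.695]
ft_force: [5.4, -1.5, -6.9]
opening: 0.0152
```

Run:
```python
from h import *
s=env.get_state(); print(s['position'],s['opening'],s['ft_force'],s['wrist_torque'])
```

```text
[0.47519836 0.0845785  0.12955475] 0.015248052409736066 [ 5.3715432  -1.51827531 -6.94510261] [-0.27509467 -1.14279362 -0.03502681]
```

carry_out(motion=[[[2, 0, 0, 0, 0, 0, 0], [2, 0, 0, 0, 0, 0, 0], [2, 0, 0, 0, 0, 0, 0], [0, 0, 0, 0, 0, 0, 0], [0, 0, 0, 0, 0, 0, 0]]])

```text
time: 16.85
position: [0.4752, 0.0846, 0.1238]
tcp_rot: [-0.132, 0.695, 0.131, 0.695]
ft_force: [4.5, -0.8, -6.7]
opening: 0.0151
```

Run:
```python
from h import *
s=env.get_state(); print(s['position'],s['opening'],s['ft_force'],s['wrist_torque'])
b=env.camera("scene");a=env.camera("side")
c=np.hstack([cv2.resize(a[150:330,200:400],None,fx=2,fy=2),cv2.resize(b[130:310,230:430],None,fx=2,fy=2)]); cv2.imwrite("pics/s11.png",c)
```

```text
[0.47520856 0.08460926 0.12383254] 0.015127012611441951 [ 4.45324805 -0.81531937 -6.69522195] [-0.36519648 -1.1430443  -0.02671737]
```

View pics/s11.png

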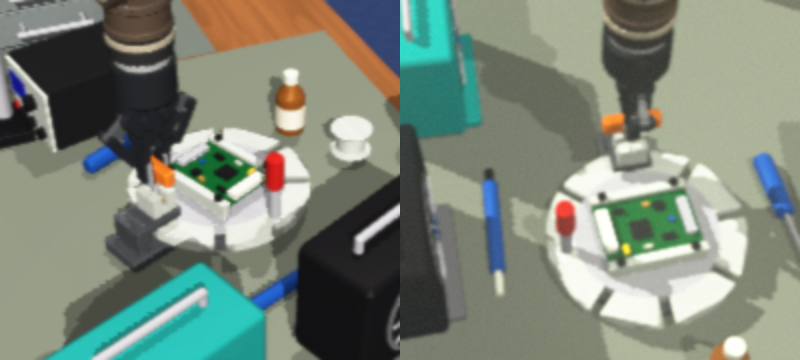

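carry_out(motion=[[[2, 0, 0, 0, 0, 0, 0], [2, 0, 0, 0, 0, 0, 0], [1.5, 0, 0, 0, 0, 0, 0], [0, 0, 0, 0, 0, 0, 0], [0, 0, 0, 0, 0, 0, 0]]])

```text
time: 17.37
position: [0.4752, 0.0847, 0.1187]
tcp_rot: [-0.132, 0.695, 0.131, 0.695]
ft_force: [4.5, -2.5, -6.0]
opening: 0.0154
```

Run:
```python
from h import *
s=env.get_state(); print(s['position'],s['opening'],s['ft_force'],s['wrist_torque'])
```

```text
[0.47519429 0.0846656  0.11870573] 0.01543248617128108 [ 4.50350269 -2.5312059  -6.01228986] [-0.64258861 -1.17045783 -0.02859436]
```

carry_out(motion=[[[1.5, 0, 0, 0, 0, 0, 0], [0, 0, 0, 0, 0, 0, 0], [0, 0, 0, 0, 0, 0, 0.3], [0, 0, 0, 0, 0, 0, 0.6], [0, 0, 0, 0, 0, 0, 0.8], [0, 0, 0, 0, 0, 0, 0.8], [0, 0, 0, 0, 0, 0, 0.8], [-20, 0, 0, 0, 0, 0, 0.8], [-35, 0, 0, 0, 0, 0, 0.8], [-35, 0, 0, 0, 0, 0, 0.8], [-40, 0, 0, 0, 0, 0, 0.8], [0, 0, 0, 0, 0, 0, 0.8], [0, 0, 0, 0, 0, 0, 0.8]]])

```text
time: 18.45
position: [0.4758, 0.0856, 0.2498]
tcp_rot: [-0.132, 0.693, 0.132, 0.696]
ft_force: [-0.1, -0.6, -1.0]
opening: 0.0682
```

Run:
```python
from h import *
s=env.get_state(); w=env.camera("wrist");cv2.imwrite("pics/w12.png",w)
print(s['position'],s['opening'],s['ft_force'],rel([.475,.086,.25],21.9,s)[:3])
W=cam("wrist",s)
for b in blobs(w,(8,180,150),(18,255,255),200): print(b); print([ (z,plane(W,b[2][0],z).round(4)) for z in (.123,.135)])
b=env.camera("scene");a=env.camera("side");cv2.imwrite("pics/side12.png",a);cv2.imwrite("pics/scene12.png",b)
c=np.hstack([cv2.resize(a[180:330,230:370],None,fx=2.8,fy=2.8,interpolation=2),cv2.resize(b[170:320,290:430],None,fx=2.8,fy=2.8,interpolation=2)]); cv2.imwrite("pics/s12.png",c)
for n,i,i0 in (("scene",b,cv2.imread("pics/scene0.png")),("side",a,cv2.imread("pics/side0.png"))):
    for q in (i0,i):
        print(n,[(x[0],x[1]) for x in blobs(q,(8,190,170),(18,255,255),20) if x[0][4]<400 and 180<x[1][1]<250])
```

```text
[0.47584716 0.08558469 0.24980075] 0.06815188700789371 [-0.05750906 -0.58352972 -1.03116807] (array([-0.2,  0.7, -0.6]), np.float64(21.5), np.float64(-0.4))
([307, 174, 30, 113, 2853], [321.4, 229.5], ((321.5, 230.0), (112.0, 29.0), 90.0))
[(0.123, array([0.4733, 0.0887, 0.123 ])), (0.135, array([0.4721, 0.0918, 0.135 ]))]
scene [([332, 187, 27, 9, 129], [345.0, 190.5])]
scene [([332, 187, 28, 9, 136], [345.1, 190.6])]
side [([267, 226, 20, 19, 194], [276.4, 235.3])]
side [([267, 226, 20, 19, 192], [276.3, 235.2])]
```

View pics/s12.png

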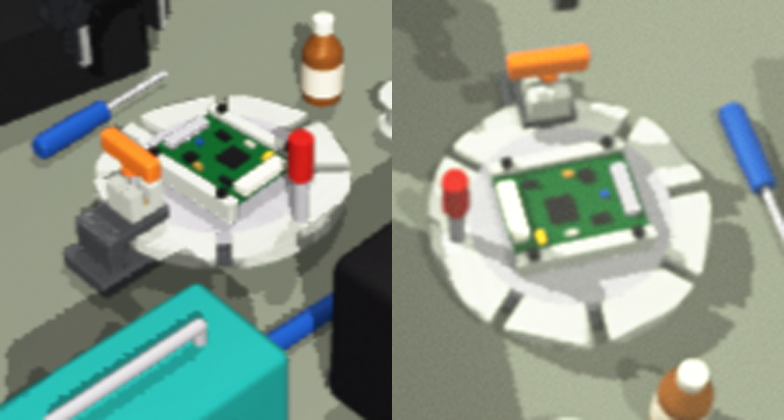

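View pics/w12.png

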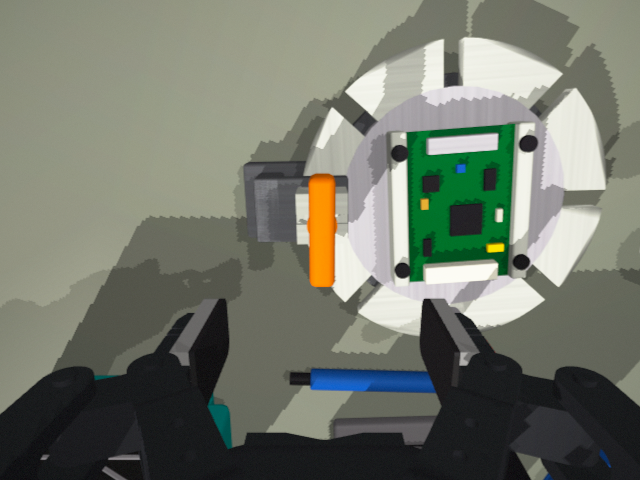

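The pin is home: the handle's pixels match the start pictures to 0.1 px in both fixed views. The arm is clear, so I hand the job in.

Run:
```python
from h import *
b=cv2.imread("pics/scene12.png");a=cv2.imread("pics/side12.png")
S,D=cam("scene"),cam("side")
r=[x for x in blobs(a,(0,190,90),(6,255,255),40)]; print(r)
p=plane(D,(230+300/2.8,180+133/2.8),.128);q=plane(S,(290+62/2.8,170+178/2.8),.128);print(p,q,[np.hypot(*(t[:2]-[.699,-.134])) for t in (p,q)])
print(env.finish_job())
```

```text
[([333, 226, 8, 19, 136], [336.6, 235.4], ((336.5, 235.0), (18.0, 7.0), 90.0))]
[0.61676995 0.03704991 0.128     ] [0.61423352 0.03521208 0.128     ] [np.float64(0.18978896766875628), np.float64(0.18925666025542434)]
the job is handed in; nothing more can be done
None
```

The board is turned a quarter turn, with the red post and white connector facing the black absorber and the pin down in that notch. I handed the job in at about 18.5 s, and no verdict was reported.

**What I did:** I lifted the T-handle, twisted it 90° to park it, and swung the holder about 86° towards the absorber by its red post. I then twisted the handle back over its slot. The pin went straight into the notch as I lowered it, so I did not have to work the holder back and forth.

**Last checks:**
- **Pin:** the handle sits within about 0.1 pixel of its starting position in both fixed views, which puts the pin home to within about 1 mm. The bar lies in its slot.
- **Post to absorber:** about 0.19 m in both fixed views, against the 0.218 m limit. It relies on my absorber position, read from one view only.
- **Arm:** open and clear, 0.25 m above the table, with the force reading near zero.
- **Bench:** the loose things looked unmoved in the pictures, but I did not measure them.

The wrist camera placed the handle up to about 4 mm from where the fixed views did. It did no harm.

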